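# Put the driftwood log away under the display stand

### The arm

A 6-joint arm with a two-finger parallel gripper is mounted at the origin on the work surface. World frame = base frame: x ahead of the robot, y to its left, z up, the work surface at z = 0. Lengths are in mm, angles in rad, forces in N, time in s.
With the tool pointing down it reaches from about 300 to 775 mm from the base axis. Payload 14.6 kg.
Tool frame: the origin (TCP) lies on the centre line of the jaws, within the pads' length; the fingertips stand manip.tcp_to_tips ahead of it and the grasp point (between the pads) lies 5 mm behind it (manip.tcp_to_tips is the distance from the TCP to the fingertips, in mm); z points along the fingers, y is the direction in which the jaws open and shut (so a half turn about z gives the same grasp; the last joint's range is limited). The gripper opens to 94 mm and grips with 3 to 60 N. Pads are 16 mm wide; open, the fingers measure 119 mm over their backs; the gripper's body (75 mm by 177 mm) begins 78 mm behind the grasp point.
Start: joints at [-0.067, 0.3, 1.521, -0, 1.321, -0.067], TCP at [549.99, -0.002, 219.446] pointing down, gripper open.
Joint ranges: [-3.03, 3.03], [-0.79, 2.21], [0.23, 2.52], [-1.04, 4.18], [0, 3.07], [-2.55, 2.55]. Speed limits (rad/s): [2.22, 2.22, 2.57, 3.14, 3.14, 3.14].

### API

Orientations are given as [roll, pitch, yaw] about the fixed x, y, z axes, in that order (R = Rz(yaw) Ry(pitch) Rx(roll)).
In Python, from cell import manip, optics, workorder gives the robot as it stands. The module is installed in compiled form; this text tells all that it offers.
- The arm moves only by the tool jog_arm, never from a script. Its argument "deltas" is text: rows parted by semicolons, each of 5 numbers parted by spaces: the shift along the tool's x, y, z in mm, then the turn about the tool's z in rad, then the finger opening in mm, from 0 to 94. In form: tx ty tz twist grip; .... A call has exactly 10 rows; each row is the pose to reach, as a shift and turn from the pose commanded when the call began, along the tool's axes at that moment; what a row does not reach only later rows make up. A row lasts 1/8 s, in which the tool goes at most 62.5 mm and 10.7 degrees, less where a joint would pass 70% of its speed; a pose out of reach is approached as far as the arm can. A call with a gripper value outside its range is refused whole. The fingers move at their own pace and stop on an object; "squeeze" is the grip in N (left out, the last holds). Time passes only in rows, so rows that repeat a pose let the fingers close, or fill a call up. It gives the time, the measured TCP pose, the force and the opening at its end, in the units of the state.
- manip.read_state(): the state, without advancing time (a new reading comes with each control period).
- optics.camera(name): name is "scene" or "side" or "wrist"; returns (picture, depth): 384x512x3 uint8, red, green, blue; 384x512 float32, mm along the optical axis (not along the pixel's ray), 0 where there is no reading.
- optics.get_calibration(name): a dict with "intrinsics" (3x3 intrinsics, pixels), "R" (3x3) and "t" (3): a world point X has camera coordinates R X + t; the wrist camera has in their place "hand_eye" (4x4, takes a point from camera to tool coordinates, whose origin is the TCP and whose axes are the flange's). Camera axes: x right, y down, z forward; pixel columns grow to the right and rows downward; lengths in mm; the calibration is good to about 2 mm. A picture is of the moment at which its call begins: read the wrist's pose just before it. get_calibration takes no time and is no camera call.
- workorder.sign_off(): hands the job in, once; it reports no verdict.
The state is a dict: "clock": time; "joints": joint angles; "qd": joint speeds; "effort": joint torques, N m; "eef_pos": TCP position; "eef_rot": TCP orientation; "wrist_force": force on the tool from outside, world axes, zero at the start; "moment": the same for the moment, N m; "finger_gap": finger opening in mm.
Only numpy, scipy, OpenCV 4.12 (cv2) and the standard library are available. Lean on these libraries where they do the work, as an engineer would, in place of code of your own. Each camera call takes 0.05 s, during which the arm holds its last target.

### The job

Put the long, low driftwood log that lies loose in front of the robot away under the empty white display stand: slide it straight in lengthwise through the stand's open front, either end first, until its far end is fully home against the low back stop, lying flat on the table, and let go of it. The near half will still stick out. Leave the tall stump and the log already stored under the other stand where they are.

Things in the scene. Friction and masses are not known exactly. Their poses are not given: they have to be found in the camera images.
- log_mid (a point): Centre (19 mm above the underside) of the log to put away: dark weathered straight block 200 long (x), 44 wide (y), 38 high (z), ridges 2 proud, 0.25 kg, loose, flat on the table, about crosswise before the robot; ends alike. Grip across the width; about 60 from its centre, towards the end that stays outside, fingers clear the stand. Not the 80 x 40 x 24 offcut to one side.
- stand_empty: Empty one of two equal fixed low stands: white roof on four posts, low side rails, low back stop; open front, no floor. Outside 112 deep (x), 116 wide (y), 72 high. Origin: footprint centre at table height; +x from front to back, z up. Front edge x=-56, back stop's inner face x=+44 (26 high), posts' and rails' inner faces y=-40 and +40, roof's underside z=60. Log fully home: its centre at x=-56, y=0.
- stored_log: The driftwood log already stored lengthwise under the other, equal stand, its near part sticking out: 160 long (x), 52 wide, 42 high, loose. Origin: centre of its underside, about 41 mm in front of that stand's centre; x runs from front to back. Not to be disturbed.
- stump: A tall jagged driftwood stump standing loose on the table, to one side: 70 x 60 at the foot, 155 high, 0.35 kg; origin: centre of its underside. Not to be disturbed.

How it is judged:
By the outcome, as a careful person would: the job done as asked, in the order asked, and still so for the second after the job is handed in, with the robot touching nothing.
It also fails if it takes over 43 s, if anything falls off the work surface, if the arm or the gripper's body presses on something with over 40 N, if the wrist force passes 120 N, or if a joint passes its speed limit or range.

## Working session

There is one attempt and no reset: what is moved stays moved. The work goes in short steps, Python scripts to look and compute and a tool call to move; the robot and the scene stay as the last step left them, time stands still between calls to the robot, and variables do not carry over. Pictures are saved under pics/ and viewed, and the job is handed in when it is done.

Besides the shell and the picture viewer there is one more tool, called after "Emit:" in YAML: its name, and indented under it one key for each argument. jog_arm: Moves the arm, as the interface text tells. Its arguments: {"type":"object","properties":{"deltas":{"type":"string"},"squeeze":{"type":"number"}},"required":["deltas"]}

```bash
mkdir -p pics; python3 - <<'E'
from cell import manip, optics
import cv2,numpy as np
print(manip.tcp_to_tips); s=manip.read_state(); print(s)
for n in ("scene","side"):
    p,d=optics.camera(n); cv2.imwrite(f"pics/{n}0.png",p[:,:,::-1]); np.savez(f"{n}0.npz",p=p,d=d)
    c=optics.get_calibration(n); print(n,c, (d>0).mean())
print(optics.get_calibration("wrist"))
E
```

```text
14.0
{'clock': 0.0, 'joints': array([-6.65935384e-02,  3.00480892e-01,  1.52160871e+00,  6.08688505e-06,
        1.32072185e+00, -6.65751271e-02]), 'qd': array([-0.00045727, -0.00044715,  0.00010881, -0.00066915,  0.00023914,
       -0.00031029]), 'effort': array([-1.53750298e-03, -5.31805658e+01, -3.52735734e+01,  7.07558286e-02,
        2.43994006e-02, -4.79655944e-05]), 'eef_pos': array([5.49736274e+02, 1.97258412e-02, 2.18869273e+02]), 'eef_rot': array([-3.14037695e+00, -8.69644075e-05,  1.57077635e+00]), 'wrist_force': array([ 0.36174426, -0.15502526,  0.18926404]), 'moment': array([-0.03871396, -0.01902793,  0.03060834]), 'finger_gap': 93.99729385431824}
scene {'intrinsics': array([[434.06070003,   0.        , 263.78619181],
       [  0.        , 434.06070003, 193.52753883],
       [  0.        ,   0.        ,   1.        ]]), 'R': array([[-0.61554056,  0.78800379,  0.0126431 ],
       [ 0.56530142,  0.4526433 , -0.68960013],
       [-0.54913033, -0.41732969, -0.72407997]]), 't': array([ 328.65408587, -290.42513212, 1339.21811538])} 0.9959157307942709
side {'intrinsics': array(
[... 201 characters left out ...]

       [-0.25473089, -0.41727444, -0.87234983],
       [ 0.47121555,  0.73419504, -0.48878783]]), 't': array([-466.31779155,  188.46535705,  676.21131968])} 0.9961751302083334
{'intrinsics': array([[274.40445109,   0.        , 259.71641193],
       [  0.        , 274.40445109, 196.72025923],
       [  0.        ,   0.        ,   1.        ]]), 'hand_eye': array([[-7.88499750e-04, -9.67256734e-01, -2.53798717e-01,
         7.35770394e+01],
       [ 9.99999277e-01, -9.93058502e-04,  6.77873178e-04,
         1.20263068e+00],
       [-9.07714370e-04, -2.53797999e-01,  9.67256818e-01,
        -1.66483683e+02],
       [ 0.00000000e+00,  0.00000000e+00,  0.00000000e+00,
         1.00000000e+00]])}
```

View pics/scene0.png

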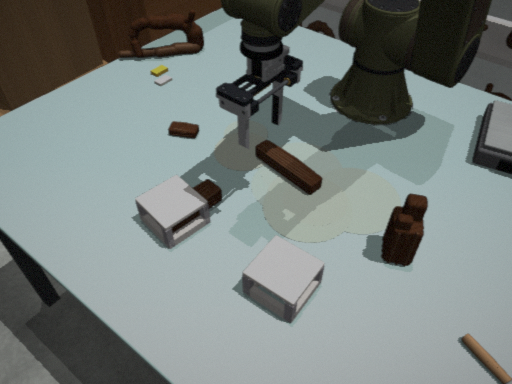

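View pics/side0.png

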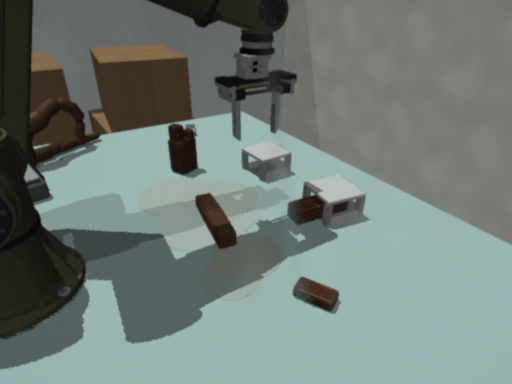

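The scene view shows the log from (257,148) to (320,185), the empty stand's roof at about (285,272), the occupied stand at (173,210), and the stump at (402,235). The offcut is at (184,130). Next I'll measure them.

```bash
cat > h.py <<'E'
import numpy as np,cv2
from cell import optics
def cloud(n,d):
    c=optics.get_calibration(n);K=c["intrinsics"]
    v,u=np.mgrid[:384,:512]
    r=np.stack([(u-K[0,2])/K[0,0],(v-K[1,2])/K[1,1],np.ones_like(u)],-1)*d[...,None]
    return (r-c["t"])@c["R"]
def rect(n,W,m,z0,z1,lo,tag):
    k=m&(W[...,2]>z0)&(W[...,2]<z1)
    nn,l,st,ce=cv2.connectedComponentsWithStats(k.astype(np.uint8))
    for i in range(1,nn):
        if st[i,4]<lo: continue
        P=W[l==i]
        r=cv2.minAreaRect(P[:,:2].astype(np.float32))
        print(n,tag,"px",ce[i].round(),st[i,4],"c",np.round(r[0],1),"size",np.round(r[1],1),"ang",round(r[2],1),"zmed",np.median(P[:,2]).round(1))
E
python3 - <<'E'
from h import *
for n in ("scene","side"):
    f=np.load(n+"0.npz");p=f["p"].astype(int);d=f["d"];W=cloud(n,d)
    inb=(W[...,0]>250)&(W[...,0]<950)&(abs(W[...,1])<500)&(d>0)
    mx=p.max(-1);mn=p.min(-1)
    t=inb&(abs(W[...,2])<8); print("table z",np.median(W[t][:,2]))
    rect(n,W,inb&(mx-mn<25)&(mn>110),62,82,60,"roof")
    dark=inb&(p[...,0]>p[...,2]+10)&(mx<120)
    rect(n,W,dark,30,48,60,"top38")
    rect(n,W,dark,6,200,60,"dark")
E
```

```text
table z 0.13737738141732297
scene roof px [170. 201.] 2026 c [ 716.3 -116.6] size [120.3 111.2] ang 81.7 zmed 72.0
scene roof px [284. 269.] 3025 c [704. 179.] size [113.5 116.8] ang 2.4 zmed 72.0
scene top38 px [289. 163.] 1062 c [424.2 -11.4] size [199.1  48.1] ang 80.6 zmed 37.7
scene top38 px [207. 190.] 331 c [623.4 -99. ] size [50.6 47.2] ang 82.1 zmed 42.0
scene top38 px [397. 252.] 180 c [508.6 322.1] size [70.1 31.8] ang 83.2 zmed 38.8
scene dark px [183. 129.] 359 c [ 478.6 -324.9] size [43.1 75.7] ang 31.3 zmed 22.4
scene dark px [289. 166.] 1477 c [424.4 -11.1] size [199.9  48.8] ang 81.4 zmed 36.7
scene dark px [209. 192.] 414 c [623.5 -98.5] size [51.7 47.2] ang 82.1 zmed 41.5
scene dark px [405. 231.] 2018 c [482.2 320.1] size [73.  62.7] ang 25.5 zmed 104.9
scene dark px [186. 221.] 114 c [710.2 -83.9] size [ 4.9 76. ] ang 84.9 zmed 17.2
table z -0.5476137874789668
side roof px [266. 151.] 516 c [701.2 177.8] size [113.9 116.5] ang 2.5 zmed 71.1
side roof px [335. 189.] 914 c [ 714.4 -116.2] size [116.  112.8] ang 81.6 zmed 71.2
side top38 px [184. 162.] 131 c [472.  296.2] size [35.3 76.2] ang 76.6 zmed 39.5
side top38 px [215. 216.] 873 c [420.5 -14.5] size [196.5  47.3] ang 82.1 zmed 37.5
side top38 px [309. 205.] 350 c [ 639.8 -103.6] size [55.7 76.7] ang 82.1 zmed 41.1
side dark px [182. 149.] 1064 c [476.6 312.2] size [67.9 54.3] ang 25.0 zmed 83.8
side dark px [216. 220.] 1120 c [420.3 -15.5] size [198.4  47.3] ang 82.1 zmed 37.1
side dark px [310. 208.] 506 c [ 639.7 -104. ] size [56.4 76.9] ang 82.3 zmed 40.1
side dark px [339. 207.] 89 c [ 723.7 -137.9] size [ 5.8 42.8] ang 85.8 zmed 18.5
side dark px [317. 293.] 715 c [ 474.9 -330.1] size [40.2 74.8] ang 25.9 zmed 23.2
```

```bash
python3 - <<'E'
from h import *
a=cv2.imread("pics/scene0.png")[220:330,220:350];b=cv2.imread("pics/side0.png")[125:245,220:380]
cv2.imwrite("pics/z0.png",np.hstack([cv2.resize(a,(390,330)),cv2.resize(b,(400,330))]))
f=np.load("scene0.npz");p=f["p"].astype(int);W=cloud("scene",f["d"])
dark=(W[...,0]>400)&(W[...,0]<580)&(W[...,1]>230)&(W[...,1]<420)
for z in(10,40,90,120): 
  k=dark&(W[...,2]>z)&(W[...,2]<z+30);print(z,np.percentile(W[k],[1,99],axis=0).round())
for n in("scene","side"):
  f=np.load(n+"0.npz");W=cloud(n,f["d"])
  k=(abs(W[...,0]-703)<62)&(abs(W[...,1]-178)<64)&(W[...,2]>4)&(W[...,2]<58)
  P=W[k]; Q=(P[:,:2]-[702.5,178.5])@np.array([[np.cos(.042),-np.sin(.042)],[np.sin(.042),np.cos(.042)]])
  H,_,_=np.histogram2d(Q[:,0],Q[:,1],bins=[np.arange(-64,65,16)]*2); print(n);print(H.astype(int))
E
```

```text
10 [[473. 283.  10.]
 [522. 359.  39.]]
40 [[473. 283.  40.]
 [522. 359.  70.]]
90 [[461. 284.  91.]
 [521. 358. 119.]]
120 [[465. 299. 121.]
 [517. 342. 150.]]
scene
[[  0   0   0   0   0   0   0  18]
 [  0   0   0   0   0   0   1  77]
 [  0   0   0   0   0   0   2  49]
 [  0   0   0   0   0   0   3  52]
 [  0   0   0   0   0   0   3  52]
 [  0   3   0   0   0   0   1  45]
 [  0  24  10  11  11  11   1  37]
 [ 62 105  72  72  82  77  90 105]]
side
[[62 24  0  0  0  0 45 25]
 [41  0  0  0  0  0 32  1]
 [24  7  0  0  0  0 23  7]
 [25  5  0  0  0  0 15  7]
 [19  7  0  0  0  0  2  0]
 [26  6  0  0  0  0  0  0]
 [52 25 16 21 16  9  1  0]
 [30  0  4  4  1  0  0  0]]
```

View pics/z0.png

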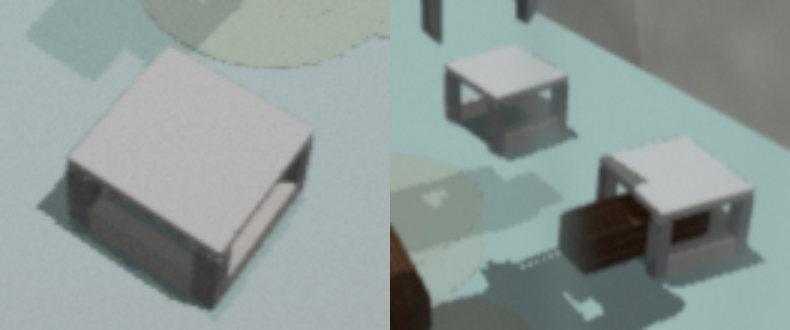

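The zoom shows both stands open toward the robot (-x). The back stop and rails match the depth histogram. I'll move over the grip point, 60 mm from the log's centre on its -y end, so the +y end goes in first.

Emit:
jog_arm:
  deltas: "-18 -34 20 0.04 94; -36 -68 50 0.08 94; -54 -102 80 0.12 94; -72 -136 110 0.145 94; -72 -136 120 0.145 94; -72 -136 120 0.145 94; -72 -136 120 0.145 94; -72 -136 120 0.145 94; -72 -136 120 0.145 94; -72 -136 120 0.145 94"
  squeeze: 50

```text
clock: 1.35
eef_pos: [414.1, -71.9, 99.6]
eef_rot: [3.141, 0.0, 1.426]
wrist_force: [0.7, 0.7, 0.1]
finger_gap: 93.9
```

```bash
cat >> h.py <<'E'
from scipy.spatial.transform import Rotation as Ro
def wcloud(s,d):
    c=optics.get_calibration("wrist");K=c["intrinsics"];H=c["hand_eye"]
    v,u=np.mgrid[:384,:512]
    r=np.stack([(u-K[0,2])/K[0,0],(v-K[1,2])/K[1,1],np.ones_like(u)],-1)*d[...,None]
    R=Ro.from_euler("xyz",s["eef_rot"]).as_matrix()
    return (r@H[:3,:3].T+H[:3,3])@R.T+s["eef_pos"]
E
python3 - <<'E'
from h import *
from cell import manip
s=manip.read_state();p,d=optics.camera("wrist");cv2.imwrite("pics/w1.png",p[:,:,::-1])
print(s["clock"],s["eef_pos"],s["eef_rot"],s["finger_gap"])
W=wcloud(s,d);q=p.astype(int)
k=(q[...,0]>q[...,2]+10)&(q.max(-1)<140)&(abs(W[...,0]-420)<70)&(abs(W[...,1])<150)
rect("wrist",W,k,30,48,60,"top"); rect("wrist",W,k,8,60,60,"all")
E
```

```text
1.35 [414.14054922 -71.94365015  99.58364746] [3.14132757e+00 7.77442594e-06 1.42598691e+00] 93.86451863606383
wrist top px [259. 124.] 13543 c [423.3 -12.4] size [197.2  46.9] ang 82.0 zmed 39.4
wrist all px [259. 124.] 13547 c [423.3 -12.2] size [197.2  47.2] ang 81.5 zmed 39.4
```

View pics/w1.png

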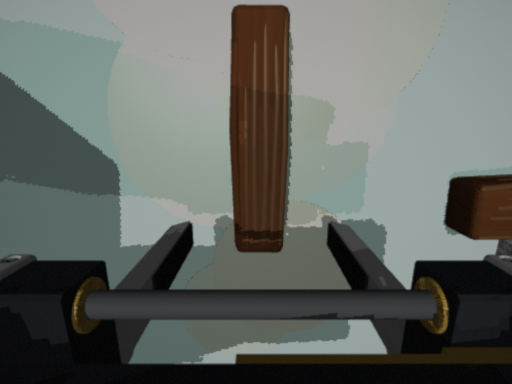

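The log lies centred between the fingers, its near end at about (260,248), straight up the image. Descending and gripping.

Emit:
jog_arm:
  deltas: "0 0 30 0 94; 0 0 55 0 94; 0 0 72 0 94; 0 0 81 0 94; 0 0 81 0 94; 0 0 81 0 60; 0 0 81 0 40; 0 0 81 0 30; 0 0 81 0 30; 0 0 81 0 30"
  squeeze: 50

```text
clock: 2.65
eef_pos: [414.0, -72.0, 18.5]
eef_rot: [3.142, 0.0, 1.426]
wrist_force: [0.7, 0.5, 0.5]
finger_gap: 47.5
```

Gripped: the gap of 47.5 mm equals the width plus ridges. Next I'll swing it on the table, clear of the stump and the stored log.

Emit:
jog_arm:
  deltas: "7 1 0 0.1 30; 20 2 0 0.27 30; 35 3 0 0.44 30; 50 4 0 0.62 30; 65 6 0 0.8 30; 80 7 0 0.98 30; 95 8 0 1.15 30; 110 9 0 1.32 30; 115 10 0 1.384 30; 115 10 0 1.384 30"

```text
clock: 3.9
eef_pos: [440.6, 40.6, 18.5]
eef_rot: [-3.141, -0.0, 0.043]
wrist_force: [1.0, 1.4, 0.0]
finger_gap: 43.8
```

```bash
cat > m.py <<'E'
from h import *
from cell import manip
import sys
tag=sys.argv[1]
s=manip.read_state();print(s["clock"],s["eef_pos"],s["eef_rot"],s["finger_gap"],s["wrist_force"])
x,y=s["eef_pos"][:2]
for n in("wrist","scene","side"):
    if n not in sys.argv[2:]: continue
    s=manip.read_state();p,d=optics.camera(n);cv2.imwrite(f"pics/{n}{tag}.png",p[:,:,::-1])
    W=wcloud(s,d) if n=="wrist" else cloud(n,d);q=p.astype(int)
    k=(q[...,0]>q[...,2]+10)&(q.max(-1)<150)&(W[...,0]>x-70)&(W[...,0]<x+200)&(abs(W[...,1]-y)<60)
    rect(n,W,k,30,50,60,"log")
    k=(q.max(-1)-q.min(-1)<28)&(q.min(-1)>105)&(abs(W[...,0]-702)<90)&(abs(W[...,1]-178)<90)
    rect(n,W,k,62,82,60,"roof")
E
python3 m.py 2 wrist scene side
```

```text
3.9 [440.57954931  40.61864702  18.45998666] [-3.14144828e+00 -1.42057081e-04  4.27711896e-02] 43.79767452500723 [1.01161273 1.3586534  0.00910145]
wrist log px [256. 138.] 24747 c [495.9  44.8] size [153.1  47.1] ang 4.3 zmed 39.5
scene log px [284. 192.] 1112 c [503.3  45.7] size [194.1  46.4] ang 3.2 zmed 37.9
scene roof px [284. 269.] 3028 c [704.  179.3] size [113.1 116.5] ang 2.5 zmed 72.0
side log px [240. 192.] 432 c [527.   44.5] size [133.2  45.2] ang 3.7 zmed 37.2
side log px [204. 204.] 185 c [423.1  39.8] size [49.8 47.9] ang 1.9 zmed 36.9
side roof px [266. 151.] 548 c [701.7 178.1] size [113.4 117.7] ang 2.6 zmed 71.0
```

View pics/wrist2.png

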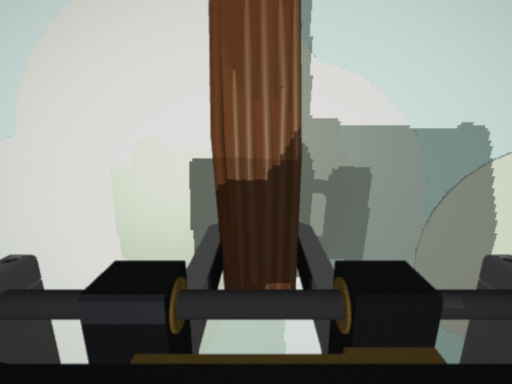

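View pics/scene2.png

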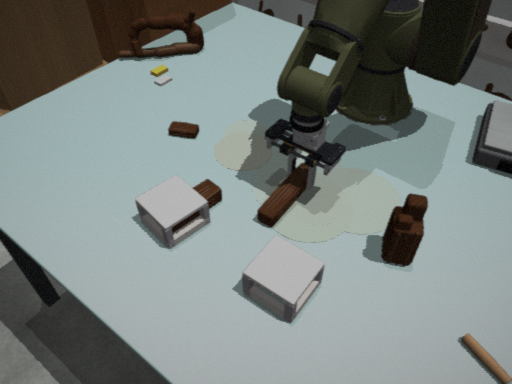

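The log swung cleanly. The gap is now 43.8 mm, so the grip is fully closed, and its yaw is about 3.5° against 2.5° for the stand. Moving up to the stand's line.

Emit:
jog_arm:
  deltas: "2 -8 0 0 30; 6 -24 0 0 30; 10 -44 0 0 30; 14 -64 0 0 30; 18 -84 0 0 30; 22 -102 0 0 30; 25 -116 0 0 30; 28 -124 0 0 30; 28 -127 0 0 30; 28 -127 0 0 30"

```text
clock: 5.3
eef_pos: [463.3, 168.6, 18.5]
eef_rot: [-3.141, -0.0, 0.042]
wrist_force: [1.2, 1.7, 1.3]
finger_gap: 43.5
```

```bash
python3 m.py 3 wrist scene side
```

```text
5.3 [463.30264386 168.57728297  18.4761293 ] [-3.14109669e+00 -4.66073473e-04  4.18150616e-02] 43.48787880385768 [1.20703069 1.70567076 1.30424055]
wrist log px [256. 138.] 24557 c [518.5 172.4] size [153.3  47.1] ang 3.6 zmed 39.5
scene log px [326. 224.] 1358 c [522.9 172.9] size [199.5  47.2] ang 2.0 zmed 38.1
scene roof px [284. 269.] 3036 c [704.2 179.2] size [112.8 116. ] ang 2.2 zmed 72.0
side log px [225. 172.] 333 c [549.8 171.5] size [134.5  47.3] ang 2.0 zmed 37.2
side log px [192. 182.] 130 c [446.3 165.4] size [52.4 43.8] ang 7.8 zmed 36.8
side roof px [266. 151.] 538 c [701.1 177.2] size [113.  117.4] ang 2.6 zmed 71.1
```

View pics/wrist3.png

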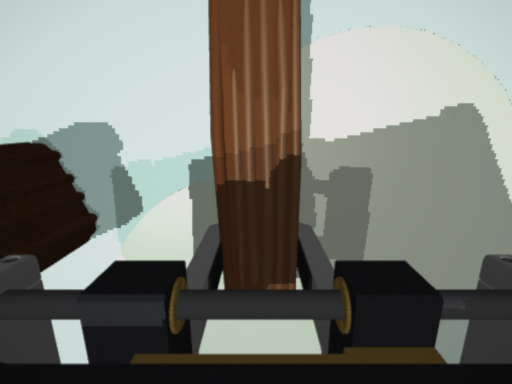

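View pics/scene3.png

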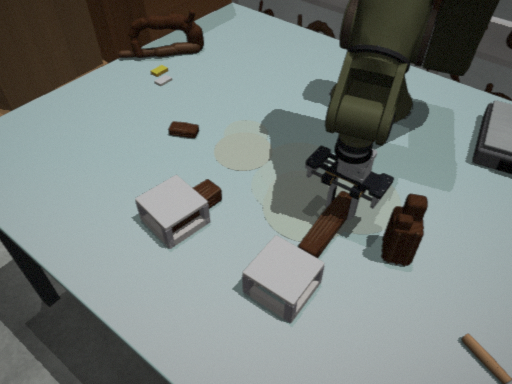

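The log is aligned within about 1.5 mm and 0.5°, and the remaining travel to home is about 124 mm. Insert 112 mm first.

Emit:
jog_arm:
  deltas: "5 0 0 0 30; 17 0 0 0 30; 30 1 0 0 30; 44 1 0 0 30; 58 1 0 0 30; 72 1 0 0 30; 86 1 0 0 30; 99 1 0 0 30; 108 1 0 0 30; 112 1 0 0 30"

```text
clock: 6.7
eef_pos: [575.6, 171.9, 18.5]
eef_rot: [3.142, 0.001, 0.041]
wrist_force: [-5.5, -0.5, 7.9]
finger_gap: 43.7
```

```bash
python3 m.py 4 scene side
```

```text
6.7 [575.62473692 171.86612882  18.49479029] [3.14157781e+00 5.36053863e-04 4.14645296e-02] 43.67422499890142 [-5.49700567 -0.52542795  7.93927068]
scene log px [312. 239.] 542 c [585.8 173.5] size [86.6 43.9] ang 4.3 zmed 38.3
scene roof px [284. 269.] 3045 c [704.1 179.4] size [113.6 116.1] ang 2.4 zmed 72.0
side log px [249. 166.] 146 c [635.7 173.9] size [78.4 47.2] ang 3.7 zmed 37.2
side log px [226. 172.] 117 c [558.4 171.1] size [52.9 45. ] ang 7.7 zmed 36.9
side roof px [270. 151.] 412 c [699.8 176.5] size [111.1 116. ] ang 3.8 zmed 71.2
```

View pics/scene4.png

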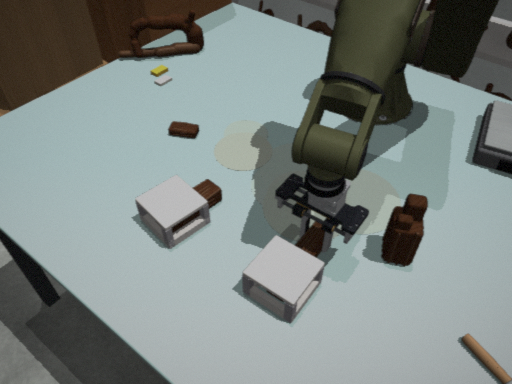

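Force rose slightly (-5.5, +7.9 N). That could be a transient or contact, so I'll creep and watch it.

Emit:
jog_arm:
  deltas: "0 0 0 0 30; 0 0 0 0 30; 0 0 0 0 30; 1 0 0 0 30; 2 0 0 0 30; 3 0 0 0 30; 4 0 0 0 30; 4 0 0 0 30; 4 0 0 0 30; 4 0 0 0 30"

```text
clock: 8.05
eef_pos: [578.5, 172.4, 18.5]
eef_rot: [3.142, 0.002, 0.042]
wrist_force: [-4.1, -0.3, 6.1]
finger_gap: 43.9
```

```bash
python3 m.py 5 side wrist
```

```text
8.05 [578.48247854 172.37108064  18.49320546] [3.14153676e+00 1.53067957e-03 4.20295424e-02] 43.8515650253727 [-4.05000623 -0.31409828  6.05748801]
wrist log px [258. 209.] 12231 c [602.5 175. ] size [90.8 47. ] ang 2.5 zmed 39.6
wrist roof px [255.  66.] 41087 c [672.8 178.1] size [ 47.8 115.4] ang 2.3 zmed 73.2
side log px [250. 165.] 142 c [636.9 174.3] size [49.4 71.9] ang 89.4 zmed 37.3
side log px [227. 172.] 114 c [556.7 172.2] size [55.7 39.1] ang 60.9 zmed 36.9
side roof px [270. 151.] 404 c [703.  178.3] size [111.6 116.3] ang 1.7 zmed 71.0
```

View pics/side5.png

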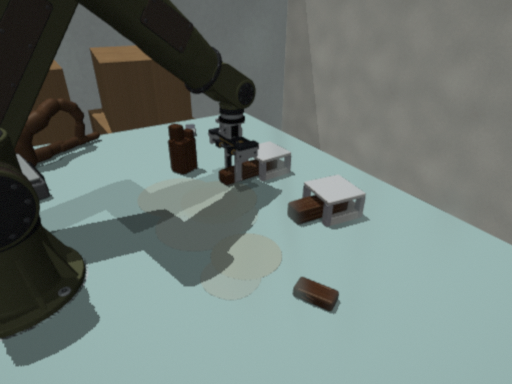

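View pics/wrist5.png

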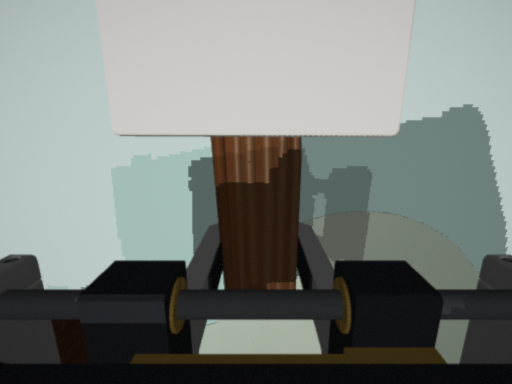

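Still moving freely with about 4 N of drag. The wrist view shows the log centred under the roof, its sides at x≈218–300 against a roof of 118–398. I'll keep creeping with a lighter squeeze so it slips rather than over-pressing at the stop.

Emit:
jog_arm:
  deltas: "0 0 0 0 30; 1 0 0 0 30; 2 0 0 0 30; 3 0 0 0 30; 4 0 0 0 30; 5 0 0 0 30; 5 0 0 0 30; 5 0 0 0 30; 5 0 0 0 30; 5 0 0 0 30"
  squeeze: 25

```text
clock: 9.4
eef_pos: [583.5, 172.6, 18.5]
eef_rot: [-3.142, 0.002, 0.042]
wrist_force: [-4.2, -0.2, 6.6]
finger_gap: 44.0
```

Emit:
jog_arm:
  deltas: "1 0 0 0 30; 1 0 0 0 30; 2 0 0 0 30; 2 0 0 0 30; 3 0 0 0 30; 3 0 0 0 30; 3 0 0 0 30; 3 0 0 0 30; 3 0 0 0 30; 3 0 0 0 30"

```text
clock: 10.65
eef_pos: [586.5, 172.7, 18.5]
eef_rot: [-3.142, 0.002, 0.042]
wrist_force: [-4.2, 0.0, 6.3]
finger_gap: 44.1
```

Emit:
jog_arm:
  deltas: "1 0 0 0 30; 1 0 0 0 30; 2 0 0 0 30; 2 0 0 0 30; 3 0 0 0 30; 3 0 0 0 30; 3 0 0 0 30; 3 0 0 0 30; 3 0 0 0 30; 3 0 0 0 30"

```text
clock: 11.9
eef_pos: [588.9, 172.9, 18.5]
eef_rot: [3.141, 0.003, 0.042]
wrist_force: [-8.9, -0.5, 8.5]
finger_gap: 44.1
```

```bash
python3 m.py 6 scene wrist; python3 -c "
import cv2
cv2.imwrite('pics/z6.png',cv2.resize(cv2.imread('pics/scene6.png')[200:330,220:380],(800,600)[:1]+(600,)))"
```

```text
11.9 [588.91195924 172.85404198  18.45401734] [3.14145189e+00 2.99163881e-03 4.21915359e-02] 44.139096728333776 [-8.92804681 -0.49435499  8.54588524]
wrist log px [258. 223.] 9983 c [606.4 174.9] size [77.2 46.7] ang 2.5 zmed 39.6
wrist roof px [255.  78.] 48303 c [677.9 178. ] size [ 58.6 115.5] ang 2.4 zmed 73.2
scene log px [310. 241.] 424 c [592.4 173.7] size [67.1 43.6] ang 5.6 zmed 38.2
scene roof px [284. 269.] 3040 c [704.2 179.3] size [112.2 116.3] ang 2.2 zmed 72.0
```

View pics/z6.png

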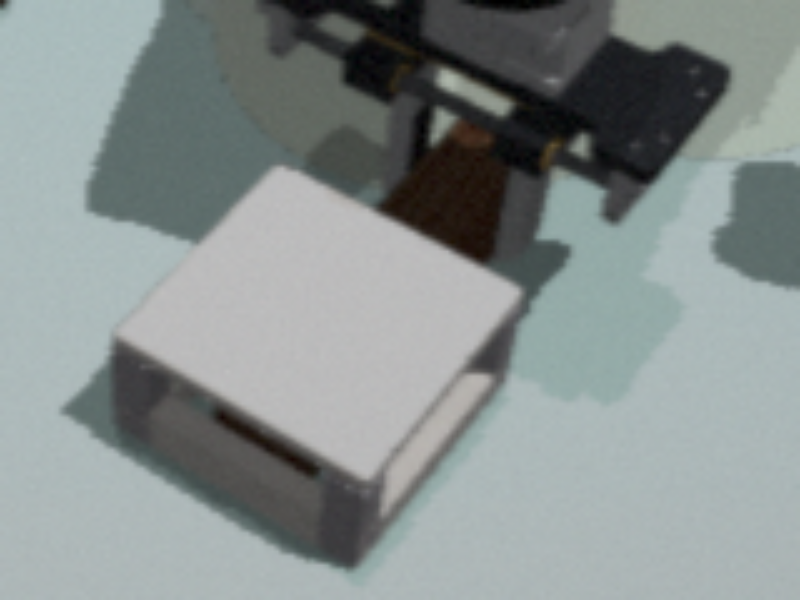

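The drag rose to 8.9 N and the log's end shows above the back stop at about (265,440), so this is probably contact. I'll push slightly more to confirm.

Emit:
jog_arm:
  deltas: "1 0 0 0 30; 1 0 0 0 30; 2 0 0 0 30; 2 0 0 0 30; 2 0 0 0 30; 3 0 0 0 30; 3 0 0 0 30; 3 0 0 0 30; 3 0 0 0 30; 3 0 0 0 30"

```text
clock: 13.25
eef_pos: [590.3, 173.0, 18.1]
eef_rot: [3.141, 0.007, 0.043]
wrist_force: [-21.1, -1.9, 14.2]
finger_gap: 44.1
```

Contact confirmed: the TCP moved only 1.4 mm for a 3 mm command and the force rose to 21 N. Release and lift.

Emit:
jog_arm:
  deltas: "0 0 0 0 55; 0 0 0 0 70; 0 0 0 0 80; 0 0 0 0 80; 0 0 0 0 80; 0 0 0 0 80; 0 0 -5 0 80; 0 0 -20 0 80; 0 0 -40 0 80; 0 0 -60 0 80"

```text
clock: 14.5
eef_pos: [593.4, 172.9, 80.6]
eef_rot: [-3.141, -0.001, 0.042]
wrist_force: [-0.3, 0.6, 0.1]
finger_gap: 80.0
```

Emit:
jog_arm:
  deltas: "0 0 -40 0 80; -20 20 -80 0 80; -50 40 -110 0 80; -80 60 -130 0 80; -110 80 -150 0 80; -140 100 -160 0 80; -160 120 -160 0 80; -160 120 -160 0 80; -160 120 -160 0 80; -160 120 -160 0 80"

```text
clock: 15.75
eef_pos: [438.6, 46.7, 238.5]
eef_rot: [-3.142, 0.0, 0.042]
wrist_force: [-0.1, -0.8, 0.7]
finger_gap: 80.1
```

```bash
python3 - <<'E'
from h import *
from cell import manip
print(manip.read_state()["clock"],manip.read_state()["wrist_force"],manip.read_state()["eef_pos"])
for n in("scene","side","wrist"):
    s=manip.read_state();p,d=optics.camera(n);cv2.imwrite(f"pics/{n}7.png",p[:,:,::-1])
    W=wcloud(s,d) if n=="wrist" else cloud(n,d);q=p.astype(int)
    inb=(W[...,0]>400)&(W[...,0]<850)&(W[...,1]>-350)&(W[...,1]<400)&(d>0)
    rect(n,W,inb&(q[...,0]>q[...,2]+10)&(q.max(-1)<150),30,50,60,"log")
    rect(n,W,inb&(q[...,0]>q[...,2]+10)&(q.max(-1)<120),6,200,60,"dark")
    rect(n,W,inb&(q.max(-1)-q.min(-1)<28)&(q.min(-1)>105),62,82,60,"roof")
E
```

```text
15.75 [-0.1356844  -0.80899604  0.7233315 ] [438.60619794  46.69104149 238.51379414]
scene log px [207. 190.] 344 c [623.7 -99.5] size [50.9 47.6] ang 83.9 zmed 41.9
scene log px [313. 239.] 599 c [588.7 173.7] size [78.2 44.4] ang 4.0 zmed 38.2
scene log px [398. 252.] 191 c [507.8 322.1] size [70.6 30.1] ang 82.5 zmed 40.7
scene dark px [184. 129.] 329 c [ 477.3 -323.5] size [41.8 72.4] ang 23.9 zmed 22.4
scene dark px [209. 192.] 424 c [623.1 -99.2] size [51.4 46.2] ang 83.7 zmed 41.4
scene dark px [405. 230.] 1955 c [482.9 320.8] size [72.1 62.7] ang 24.4 zmed 105.3
scene dark px [185. 221.] 98 c [709.5 -84.1] size [ 4.4 73.3] ang 84.7 zmed 18.1
scene dark px [313. 240.] 649 c [588.7 173.9] size [78.1 44.4] ang 3.7 zmed 38.1
scene roof px [171. 201.] 2042 c [ 716.  -115.8] size [117.8 111.3] ang 82.2 zmed 72.1
scene roof px [284. 269.] 3025 c [704.3 179.3] size [112.8 116.1] ang 2.3 zmed 72.0
side log px [184. 162.] 145 c [471.6 295.6] size [37.6 76.6] ang 75.4 zmed 40.4
side log px [241. 168.] 310 c [609.8 173.7] size [128.   49.4] ang 2.2 zmed 37.2
side log px [307. 205.] 420 c
[... 673 characters left out ...]
] size [100.8  46.8] ang 4.9 zmed 39.6
wrist log px [391.  29.] 2787 c [ 629.6 -101.7] size [54.  64.7] ang 85.7 zmed 43.1
wrist log px [ 72. 134.] 291 c [490.5 291.4] size [48.4  4.1] ang 24.3 zmed 40.2
wrist dark px [162.  44.] 3811 c [602.6 172.7] size [107.6  46.8] ang 4.9 zmed 39.5
wrist dark px [388.  30.] 3150 c [ 632. -110.] size [70.6 70.7] ang 85.1 zmed 43.0
wrist dark px [ 40. 140.] 3627 c [477.6 301.4] size [45.5 81.8] ang 79.4 zmed 98.6
wrist dark px [  5. 156.] 84 c [474.5 303.1] size [15.6  3.6] ang 30.2 zmed 129.7
wrist dark px [502. 169.] 531 c [ 468.3 -297. ] size [24.1 44.8] ang 90.0 zmed 21.9
wrist dark px [ 72. 164.] 68 c [450.9 301. ] size [ 3.3 39.5] ang 26.6 zmed 39.8
```

View pics/scene7.png

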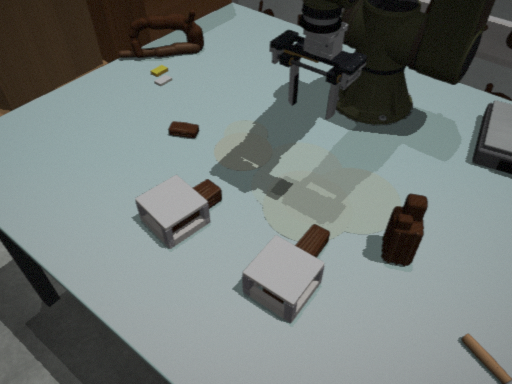

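View pics/wrist7.png

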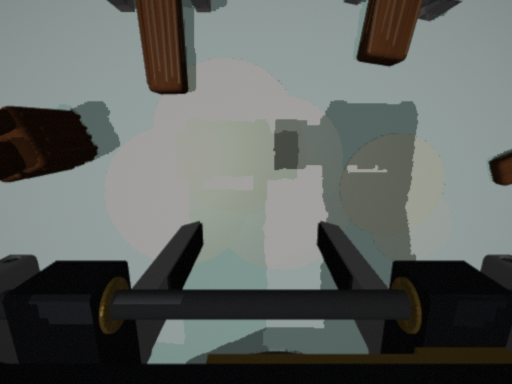

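Every check agrees. The log's near end measures at x≈549.6 in the scene view, about 155 mm from the stand centre, against 156 for fully home. Its top is at 38 mm, so it lies flat, and the stump, stored log and stands are unchanged within noise. Handing in.

```bash
python3 -c "
from cell import workorder
print(workorder.sign_off())"
```

```text
the job is handed in; nothing more can be done
None
```

The log is stored under the empty stand, fully home against the back stop, released, and the job was handed in at about 16 s.

I gripped it 60 mm from its centre, swung it round on the table and slid it in along the stand's axis. I pushed until the TCP stalled: it moved only 1.4 mm for a 3 mm command, and the force rose from 4 to 21 N. Then I opened the gripper and moved the arm clear.

**Final checks:**
- **Depth:** the near end sits about 155 mm in front of the stand's centre in the scene view and about 153.5 mm in the wrist view, against 156 mm expected. Both are within the 2–3 mm measuring noise.
- **Flatness and centring:** the top of the log measures about 38 mm high, as before, so it lies flat. It is about 1 mm off the stand's centre line. Yaw readings range from 2° to 5° against the stand's 2.4°; the high ones come from the partly hidden log.
- **Other objects:** the stump and both stands read the same as at the start within noise. So does the stored log in the scene view. Its partly hidden side-view outline read up to 9 mm different in y, which I put down to mask noise, since nothing came near it.

**During the swing:** the fingers were still finishing closing when it began, so the grip was not yet firm. I measured the log's pose again before going in, and it was lined up.

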